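Load the dry-block vial heater

TASK

Load the two tall vials into the vial heater: draw its well block out to the stop so that the wells line up with the lanes of the loading shelf, slide each tall vial along its lane until it drops into the well, and press it down all the way past the spring in the well, without forcing the glass. Then push the block fully home into the heater and let go; leave the short vial standing on the shelf.

Things in the scene. Friction and masses are not known exactly. Their poses are not given: they have to be found in the camera images.
- heater: Bench vial heater, fixed, 180 x 390 mm: loading shelf in front, well block sliding left and right behind it, white heater at the left. Origin on the table, under the middle well when the block is fully out; x along the shelf's lanes, away from the robot, y to the left (into the heater), z up. All offsets below are along these axes.
- shelf_end (a point): Far end of the middle lane, on the shelf's level top, 92.7 mm above the table, 22 mm (-x) short of the well's centre. The shelf reaches 108 mm from here towards the robot. Three lanes along x, 56 mm apart (y = -56, 0, +56 mm), each 24 mm wide between kerbs 6 mm high. Slippery PTFE face (friction about 0.2); the block's top begins 1 mm beyond, level with it.
- rail_mid (a point): Middle of the 6 mm steel guard rail behind the wells, parallel to y, 55 mm above the shelf, its near face 12.5 mm beyond the wells' centre line: a vial over its well just fails to touch it, so that it cannot fall over forwards. It ends 76 mm right (-y) of the middle lane.
- tunnel_mouth (a point): Middle of the upper edge of the opening in the heater's right-hand face, 86 mm left (+y) of the middle lane. It clears the block's top by 7 mm, so a vial that is not pressed home fouls it. The white heater is 140 mm tall, 84 mm deep (x) and 160 mm long (y) from here to the left.
- block (a joint): Travel of the well block in m along the heater's -y: 0 = fully home inside the heater, 0.158 = drawn out to its stop, where the three wells stand exactly at the ends of the three lanes. Starts partly out. Slides with about 2.5 N of friction and stays where it is left.
- panel_top (a point): Middle of the upper edge of the well block's black front panel, 117 mm above the table; the panel is 10 mm thick (along y), 38 mm wide (along x) and stands 25 mm above the block's top; 34 mm of free space to its left (+y) before the block begins, nothing to its right. Pinch or push it to slide the block.
- well_1 (a point): Centre of a well's mouth in the top of the sliding aluminium block, 92.5 mm above the table; moves with it. Upright round bore, 25 mm across, 77 mm deep. A sprung steel leaf leans out of its +x side from 14 mm down: a tall vial drops about 30 mm and stops on it; pressing its cap with some 2 to 8 N takes it to the floor, where it stands 2 mm proud. Left-hand well (lane at y = +56 mm).
- well_2 (a point): Centre of a well's mouth in the top of the sliding aluminium block, 92.5 mm above the table; moves with it. Upright round bore, 25 mm across, 77 mm deep. A sprung steel leaf leans out of its +x side from 14 mm down: a tall vial drops about 30 mm and stops on it; pressing its cap with some 2 to 8 N takes it to the floor, where it stands 2 mm proud. Middle well (lane at y = 0).
- well_3 (a point): Centre of a well's mouth in the top of the sliding aluminium block, 92.5 mm above the table; moves with it. Upright round bore, 25 mm across, 77 mm deep. A sprung steel leaf leans out of its +x side from 14 mm down: a tall vial drops about 30 mm and stops on it; pressing its cap with some 2 to 8 N takes it to the floor, where it stands 2 mm proud. Right-hand well (lane at y = -56 mm).
- vial_tall_1: Tall slim glass vial with a crimped cap, a plain cylinder 21.6 mm across and 79 mm tall, about 26 g, standing in one of the three lanes of the loading shelf. Origin at the centre of its foot, z up along the vial. Which lane it stands in varies.
- vial_tall_2: Tall slim glass vial with a crimped cap, a plain cylinder 21.6 mm across and 79 mm tall, about 26 g, standing in one of the three lanes of the loading shelf. Origin at the centre of its foot, z up along the vial. Which lane it stands in varies.
- vial_short: Short wide glass vial with a crimped cap, 22.4 mm across and 47 mm tall, standing in the remaining lane of the shelf: not to be loaded. Origin at the centre of its foot, z up.
Mind the look-alikes: they are no part of the job. Leave any purple look-alike of the vial_tall_2 alone.

How it is judged (in metres and radians):
At the end, for the whole second after the job is handed in: Both tall vials stand upright in wells of the block, their feet within 4 mm of the well floor; the block is home in the heater to within 4 mm and at rest; the short vial still stands upright on the loading shelf (x of vial_tall_1 in the frame of well_2 between -0.006 and 0.006 m and y of vial_tall_1 in the frame of well_2 between -0.065 and 0.065 m and z of vial_tall_1 in the frame of well_2 between -0.082 and -0.073 m and angle between each of vial_tall_1, vial_tall_2's own z axis and vertical below 0.12 rad and x of vial_tall_2 in the frame of well_2 between -0.006 and 0.006 m and y of vial_tall_2 in the frame of well_2 between -0.065 and 0.065 m and z of vial_tall_2 in the frame of well_2 between -0.082 and -0.073 m and value of joint block below 0.004 m and velocity of joint block between -0.005 and 0.005 m/s and angle between vial_short's own z axis and vertical below 0.1 rad and z of vial_short in the frame of heater between 0.088 and 0.1 m and x of vial_short in the frame of heater between -0.13 and -0.022 m); the robot touches nothing.
It fails at once if a tall vial is pressed so hard that the glass could break (over 60 N) (contact force between any of vial_tall_1, vial_tall_2 and the arm above 60 N or contact force between any of vial_tall_1, vial_tall_2 and the fingers above 60 N).
It fails at once if the short vial is tipped over (angle between vial_short's own z axis and vertical above 0.7 rad).
It also fails if it takes over 72 s, if anything falls off the work surface, if the arm or the gripper's body presses on something with over 40 N, if the wrist force passes 120 N, or if a joint passes its speed limit or range.

ROBOT

A 6-joint arm with a two-finger parallel gripper is mounted at the origin on a cart in front of the work surface, level with it; the furniture and walls round the work are solid. World frame = base frame: x ahead of the robot, y to its left, z up, the work surface at z = 0. Lengths are in m, angles in degrees, forces in N, time in s.
With the tool pointing down it reaches from about 0.275 to 0.725 m from the base axis. Payload 15.9 kg.
Tool frame: the origin (TCP) lies on the centre line of the jaws, within the pads' length; the fingertips stand r.tip_reach ahead of it and the grasp point (between the pads) lies 5 mm behind it (r.tip_reach is the distance from the TCP to the fingertips, in m); z points along the fingers, y is the line along which they close (so a half turn about z gives the same grasp; the last joint's range is limited). The gripper opens to 85 mm and grips with 20 to 120 N. Pads are 22 mm wide; open, the fingers measure 114 mm over their backs; the gripper's body (76 mm by 85 mm) begins 54 mm behind the grasp point. The pads swing forward as they close: fully open they stand 13 mm farther back than shut.
Start: joints at [-77.292, 12.198, -1.971, 75.831, 0, 90], TCP at [0.11, -0.488, 0.245] pointing down, gripper open.
Joint ranges: [-170.91, 170.91], [-42.67, 98.43], [-65.05, 77.54], [-120.47, 116.71], [-90, 82.35], [-180, 180]. Speed limits (degrees/s): [108.29, 108.29, 136.94, 147.25, 180, 180].

INTERFACE

Orientations are given as [roll, pitch, yaw] about the fixed x, y, z axes, in that order (R = Rz(yaw) Ry(pitch) Rx(roll)).
In Python, from rig import r, optics gives the robot as it stands. The module is installed in compiled form; this text tells all that it offers.
- The arm moves only by the tool apply_moves, never from a script. Its argument "motion" is a list of rows, each a list of 6 numbers: the shift along the tool's x, y, z normalised to -1 to 1, where 1 is 0.3 m, then the turn, a rotation vector about the tool's x, y, z normalised to -1 to 1, where 1 is 180 degrees. In form: [[dx, dy, dz, rx, ry, rz], ...]. A call has exactly 10 rows; each row is the pose to reach, as a shift and turn from the pose commanded when the call began, along the tool's axes at that moment, turning the shorter way round; what a row does not reach only later rows make up. A row lasts 1/10 s, in which the tool goes at most 50 mm and 8.59 degrees, less where a joint would pass 70% of its speed; a pose out of reach is approached as far as the arm can. A call with a number of a shift or a turn outside -1 to 1 is refused whole. A call with a gripper value outside its range is refused whole. "fingers" is the opening, from -1 (shut) to 1 (fully open), set as the call begins (left out, the last holds). The fingers move at their own pace and stop on an object; "newtons" is the grip in N (left out, the last holds). Time passes only in rows, so rows that repeat a pose let the fingers close, or fill a call up. It gives the time, the measured TCP pose, the force, the opening and the grip force at its end, in the units of the state.
- r.get_obs(): the state, without advancing time (a new reading comes with each control period).
- optics.get_image(name): name is "scene" or "top"; returns a dict with "image" (420x560x3 uint8, red, green, blue), "K" (3x3 intrinsics, pixels), "T" (4x4, takes a point from camera to world coordinates). Camera axes: x right, y up, looking along -z (the intrinsics and any distortion apply to the point x, -y, -z); pixel columns grow to the right and rows downward; lengths in m; the calibration is good to about 2 mm. A picture is of the moment at which its call begins. There is no depth.
- r.close_job(): hands the job in; it is judged then, once.
The state is a dict: "clock": time; "joint_pos": joint angles; "joint_velocities": joint speeds; "joint_efforts": joint torques, N m; "position": TCP position; "tool_rot": TCP orientation; "ft_force": force on the tool from outside, world axes, zero at the start; "moment": the same for the moment, N m; "grip_width": opening from 0.0 (shut) to 1.0 (fully open); "grip_force": force on a finger pad.
Only numpy, scipy, OpenCV 4.12 (cv2) and the standard library are available. Lean on these libraries where they do the work, as an engineer would, in place of code of your own. Each camera call takes 0.05 s, during which the arm holds its last target. There are 200 camera calls.

## Working session

There is one attempt and no reset: what is moved stays moved. The work goes in short steps, Python scripts to look and compute and a tool call to move; the robot and the scene stay as the last step left them, time stands still between calls to the robot, and variables do not carry over. Pictures are saved under pics/ and viewed, at most 10 in all, crops included, and the job is handed in when it is done.

Besides the shell and the picture viewer there is one more tool, called after "Emit:" by a JSON object that holds its "method" and its "body". apply_moves: Moves the arm, as the interface text tells. Scaled input: -1 to 1 covers 0.3 m each way for a shift and 180 degrees each way for a turn. Its arguments: {"type":"object","properties":{"motion":{"type":"array","items":{"type":"array","items":{"type":"number","minimum":-1,"maximum":1}}},"fingers":{"type":"number"},"newtons":{"type":"number"}},"required":["motion"]}

```bash
mkdir -p pics; python3 - <<'E'
from rig import r, optics
import cv2, numpy as np
print(r.get_obs(), r.tip_reach)
for n in ("scene","top"):
    d=optics.get_image(n); cv2.imwrite(f"pics/{n}0.png",d["image"][:,:,::-1]); print(n,d["K"].tolist(),np.round(d["T"],4).tolist(),[k for k in d])
    np.savez(f"{n}0.npz",**{k:d[k] for k in("image","K","T")})
E
```

```text
{'clock': 0.0, 'joint_pos': array([-7.72926690e+01,  1.22261083e+01, -2.00746386e+00,  7.58307458e+01,
       -1.13241743e-03,  9.00002409e+01]), 'joint_velocities': array([ 0.06112439,  0.00237622, -0.01292071, -0.03187573,  0.01200642,
        0.04992456]), 'joint_efforts': array([ 5.98660103e-03, -6.86162138e+01,  4.87118626e+01,  1.73606834e-02,
        3.80670735e-04, -2.94937433e-05]), 'position': array([ 0.10991071, -0.48744859,  0.24481014]), 'tool_rot': array([-1.79935682e+02,  1.13268715e-03,  1.27070914e+01]), 'ft_force': array([-0.67921444,  0.18511021, -0.22114363]), 'moment': array([-0.0090857 ,  0.03974935,  0.02474612]), 'grip_force': 0.0, 'grip_width': 1.0010550747326548} 0.014
scene [[463.41082939886917, 0.0, 280.3369177754343], [0.0, 463.41082939886917, 209.90880176931526], [0.0, 0.0, 1.0]] [[0.8451, -0.3821, 0.3738, 0.859], [0.5345, 0.6162, -0.5785, -0.631], [-0.0093, 0.6887, 0.725, 0.7191], [0.0, 0.0, 0.0, 1.0]] ['image', 'K', 'T']
top [[419.04012791817036, 0.0, 277.38899585952373], [0.0, 419.04012791817036, 204.44150372927558], [0.0, 0.0, 1.0]] [[-0.0213, 0.9934, -0.1129, 0.4274], [-0.9998, -0.021, 0.0036, -0.1771], [0.0012, 0.113, 0.9936, 0.9563], [0.0, 0.0, 0.0, 1.0]] ['image', 'K', 'T']
```

View pics/scene0.png

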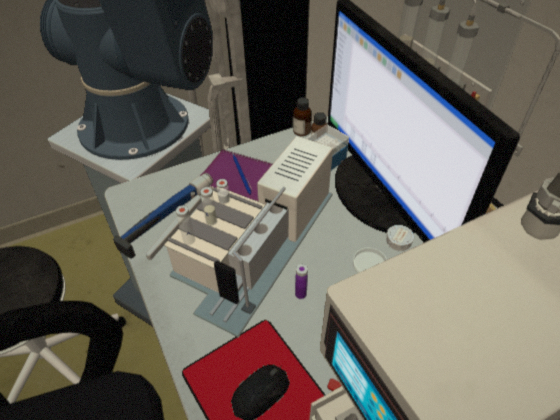

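View pics/top0.png

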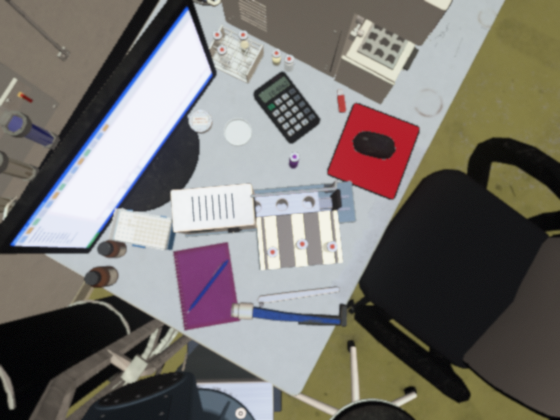

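The shelf is at top-image ~(257-343, 205-268), with the heater box at (172-255, 187-230) and the black panel at ~(337,198). I'll enlarge both views.

```bash
python3 - <<'E'
import cv2
a=cv2.imread("pics/top0.png")[175:280,165:365]; cv2.imwrite("pics/c1.png",cv2.resize(a,None,fx=4,fy=4,interpolation=cv2.INTER_CUBIC))
a=cv2.imread("pics/scene0.png")[165:315,140:340]; cv2.imwrite("pics/c2.png",cv2.resize(a,None,fx=4,fy=4,interpolation=cv2.INTER_CUBIC))
E
```

```text
(no output)
```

View pics/c1.png

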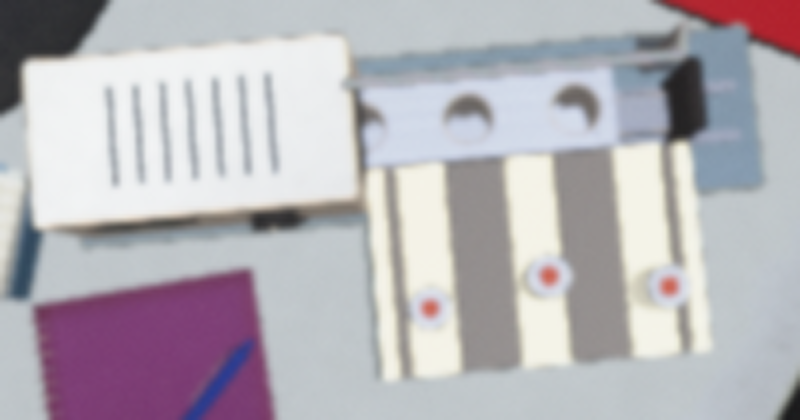

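View pics/c2.png

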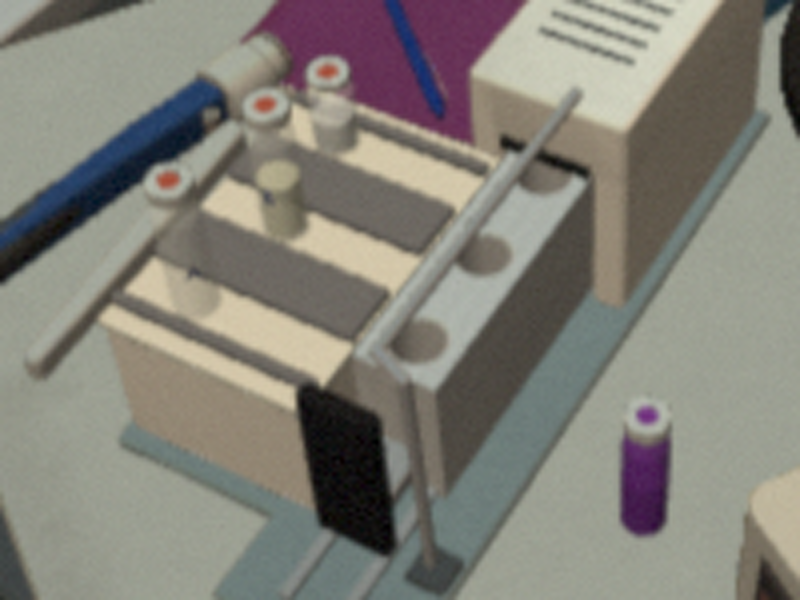

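The right-hand and middle lanes hold tall vials (caps at crop2 (168,180) and (266,104)) and the left one looks short. The block is partly out, about 32 mm short of the stop. I'll fit the poses.

```bash
cat >fit.py <<'E'
import numpy as np
from scipy.optimize import least_squares
C={n:np.load(n+"0.npz") for n in("top","scene")}
def proj(n,p):
    T=C[n]["T"];c=T[:3,:3].T@(np.asarray(p)-T[:3,3]);q=C[n]["K"]@[c[0],-c[1],-c[2]];return q[:2]/q[2]
crop=dict(top=(165,175),scene=(140,165))
# name -> observed crop pixels
O=[("top","e0",530,153),("top","e1",420,163),("top","e3",640,146),("top","n0",549,366),
("top","w3",578,106),("top","w2",468,118),
("top","hr",350,37),("top","v1",430,308),("top","v2",549,276),("top","v3",670,287),
("scene","e0",404,271),("scene","e1",472,187),("scene","e3",333,361),
("scene","w3",420,342),("scene","w2",484,257),("scene","w1",545,180),
("scene","v3",168,181),("scene","v2",266,104),("scene","v1",328,71),("scene","pt",342,400),("top","pt",685,95)]
def pts(s):
    x,y,yaw,q,v1,v2,v3,h1,h2,h3,py=s
    d=q-.158
    L=dict(e0=(-.022,0,.0927),e1=(-.022,.056,.0927),e3=(-.022,-.056,.0927),n0=(-.130,0,.0927),
     w1=(0,.056-d,.0925),w2=(0,-d,.0925),w3=(0,-.056-d,.0925),hr=(.042,.086,.14),
     v1=(v1,.056,.0927+h1),v2=(v2,0,.0927+h2),v3=(v3,-.056,.0927+h3),pt=(0,py,.117))
    c,sn=np.cos(yaw),np.sin(yaw)
    return {k:(x+c*a-sn*b,y+sn*a+c*b,z) for k,(a,b,z) in L.items()}
def res(s):
    P=pts(s)
    return np.concatenate([proj(n,P[k])-(np.array([u,v])/4+crop[n]) for n,k,u,v in O])
if __name__=="__main__":
    f=least_squares(res,[.42,-.2,.1,.126,-.1,-.08,-.08,.06,.06,.06,-.12],loss="soft_l1")
    print(np.round(f.x,4),"yaw",np.degrees(f.x[2]))
    for o,e in zip(O,f.fun.reshape(-1,2)): print(o[:2],np.round(e,2))
    for k,p in pts(f.x).items(): print(k,np.round(p,4))
E
python3 fit.py
```

```text
[ 0.5293 -0.2177  0.0641  0.1305 -0.0963 -0.0864 -0.0962  0.0458  0.0773
  0.0768 -0.082 ] yaw 3.6741898744765593
('top', 'e0') [-1.17 -0.47]
('top', 'e1') [-0.64 -0.67]
('top', 'e3') [-1.74 -1.02]
('top', 'n0') [-1.14 -1.21]
('top', 'w3') [-0.47 -0.39]
('top', 'w2') [ 0.17 -1.11]
('top', 'hr') [-1.42 -2.2 ]
('top', 'v1') [-0.37 -0.95]
('top', 'v2') [-0.9  -0.88]
('top', 'v3') [-0.84 -0.93]
('scene', 'e0') [-0.74  1.47]
('scene', 'e1') [-1.66  2.17]
('scene', 'e3') [-0.44  1.01]
('scene', 'w3') [-2.68 -0.54]
('scene', 'w2') [-2.22 -0.82]
('scene', 'w1') [-2.29 -1.43]
('scene', 'v3') [-1.7   0.11]
('scene', 'v2') [-1.59  0.12]
('scene', 'v1') [-1.72  0.13]
('scene', 'pt') [-1.72 -1.63]
('top', 'pt') [ 0.09 -1.34]
e0 [ 0.5073 -0.2191  0.0927]
e1 [ 0.5038 -0.1632  0.0927]
e3 [ 0.5109 -0.275   0.0927]
n0 [ 0.3996 -0.226   0.0927]
w1 [ 0.5239 -0.1344  0.0925]
w2 [ 0.5275 -0.1903  0.0925]
w3 [ 0.5311 -0.2461  0.0925]
hr [ 0.5657 -0.1292  0.14  ]
v1 [ 0.4296 -0.168   0.1385]
v2 [ 0.4431 -0.2232  0.17  ]
v3 [ 0.4368 -0.2798  0.1695]
pt [ 0.5346 -0.2996  0.117 ]
```

```bash
sed -i 's/e0=(-.022,0,.0927),e1=(-.022,.056,.0927),e3=(-.022,-.056,.0927),n0=(-.130,0,.0927)/e0=(-.022,0,.0987),e1=(-.022,.056,.0987),e3=(-.022,-.056,.0987),n0=(-.130,0,.0987)/' fit.py
cat >fit2.py <<'E'
from fit import *
off=dict(top=0,scene=1)
def res2(s):
    b=s[11:].reshape(2,2)
    e=res(s[:11]).reshape(-1,2)
    e=e+np.array([b[off[o[0]]] for o in O])
    return np.concatenate([e.ravel()/.6,s[11:]/1.0,(s[8:10]-.079)/.0003,[(s[7]-.047)/.0003]])
f=least_squares(res2,[.53,-.218,.064,.13,-.1,-.08,-.08,.05,.08,.08,-.09,0,0,0,0],loss="soft_l1")
s=f.x;print(np.round(s,4),"yaw",np.degrees(s[2]))
for o,e in zip(O,res2(s)[:2*len(O)].reshape(-1,2)): print(o[:2],np.round(e*.6,2))
# shift from start pose to heater-frame TCP targets
T0=np.array([.11,-.488,.245]);y0=np.radians(12.708)
def W(a,b,z):
    c,n=np.cos(s[2]),np.sin(s[2]);return np.array([s[0]+c*a-n*b,s[1]+n*a+c*b,z])
def sh(p):
    d=p-T0;c,n=np.cos(y0),np.sin(y0);return np.round(np.array([c*d[0]+n*d[1],n*d[0]-c*d[1],-d[2]])/.3,4)
py=s[10]
print("panel over",W(-.004,py,.245),sh(W(-.004,py,.21)),"rz",(12.708-np.degrees(s[2]))/180)
E
python3 fit2.py
```

```text
[ 0.531  -0.2193  0.0583  0.1291 -0.0966 -0.0864 -0.0957  0.047   0.079
  0.079  -0.081   0.2255  1.8405  1.2988  0.1112] yaw 3.3419857712989844
('top', 'e0') [-0.13  0.28]
('top', 'e1') [ 0.21 -0.06]
('top', 'e3') [-0.51 -0.12]
('top', 'n0') [-0.36 -0.09]
('top', 'w3') [-0.2   0.78]
('top', 'w2') [ 0.43 -0.1 ]
('top', 'hr') [-0.31 -1.47]
('top', 'v1') [0.35 0.01]
('top', 'v2') [-0.07  0.04]
('top', 'v3') [ 0.03 -0.11]
('scene', 'e0') [0.6  0.28]
('scene', 'e1') [-0.06  0.95]
('scene', 'e3') [ 0.62 -0.16]
('scene', 'w3') [-0.76 -0.03]
('scene', 'w2') [-0.16 -0.28]
('scene', 'w1') [-0.09 -0.87]
('scene', 'v3') [-0.17  0.11]
('scene', 'v2') [-0.05  0.22]
('scene', 'v1') [-0.09  0.4 ]
('scene', 'pt') [-0.06 -1.  ]
('top', 'pt') [ 0.56 -0.06]
panel over [ 0.53168311 -0.30033122  0.245     ] [ 1.5088 -0.301   0.1167] rz 0.052033412381672306
```

Emit:
{"method": "apply_moves", "body": {"motion": [[0.15,-0.03,0.01,0,0,0.01],[0.3,-0.06,0.02,0,0,0.02],[0.45,-0.09,0.03,0,0,0.03],[0.6,-0.12,0.04,0,0,0.04],[0.75,-0.15,0.05,0,0,0.052],[0.9,-0.18,0.06,0,0,0.052],[1,-0.2,0.06,0,0,0.052],[1,-0.2,0.06,0,0,0.052],[1,-0.2,0.06,0,0,0.052],[1,-0.2,0.06,0,0,0.052]], "fingers": -0.25, "newtons": 20}}

```text
clock: 1.1
position: [0.3887, -0.3635, 0.2272]
tool_rot: [-180.0, 0.0, 3.3]
ft_force: [-0.8, 0.1, 0.5]
grip_width: 0.374
grip_force: 0.0
```

```bash
cat >st.py <<'E'
from rig import r
import numpy as np
o=r.get_obs();p=o["position"]
x,y,t=0.531,-0.2193,0.0583
d=p[:2]-[x,y];c,n=np.cos(t),np.sin(t)
print("t",round(o["clock"],2),"heater TCP mm",np.round(1e3*np.array([c*d[0]+n*d[1],-n*d[0]+c*d[1],p[2]]),2),"rot",np.round(o["tool_rot"],2),"F",np.round(o["ft_force"],2),"w",round(o["grip_width"]*85,1),"gf",round(float(o["grip_force"]),1))
E
python3 st.py
```

```text
t 1.1 heater TCP mm [-150.48 -135.69  227.2 ] rot [-1.7999e+02  3.0000e-02  3.3100e+00] F [-0.8   0.05  0.52] w 31.8 gf 0.0
```

Emit:
{"method": "apply_moves", "body": {"motion": [[0.12,-0.045,0.03,0,0,0],[0.24,-0.09,0.06,0,0,0],[0.36,-0.135,0.09,0,0,0],[0.48,-0.182,0.12,0,0,0],[0.482,-0.182,0.15,0,0,0],[0.482,-0.182,0.21,0,0,0],[0.482,-0.182,0.27,0,0,0],[0.482,-0.182,0.33,0,0,0],[0.482,-0.182,0.384,0,0,0],[0.482,-0.182,0.384,0,0,0]]}}

```text
clock: 2.1
position: [0.5284, -0.3007, 0.1103]
tool_rot: [-179.9, 0.2, 3.2]
ft_force: [-0.3, -0.1, -0.3]
grip_width: 0.372
grip_force: 0.0
```

```bash
cat >pic.py <<'E'
import sys,cv2
from rig import optics
n,f,x0,y0,x1,y1=sys.argv[1:3]+list(map(int,sys.argv[3:7]))
a=optics.get_image(n)["image"][y0:y1,x0:x1,::-1]
cv2.imwrite(f"pics/{f}.png",cv2.resize(a,None,fx=4,fy=4,interpolation=cv2.INTER_CUBIC))
E
python3 st.py; python3 pic.py scene p5 140 165 340 315
```

```text
t 2.1 heater TCP mm [ -7.38 -81.13 110.25] rot [-1.799e+02  1.700e-01  3.250e+00] F [-0.29 -0.08 -0.3 ] w 31.6 gf 0.0
```

View pics/p5.png

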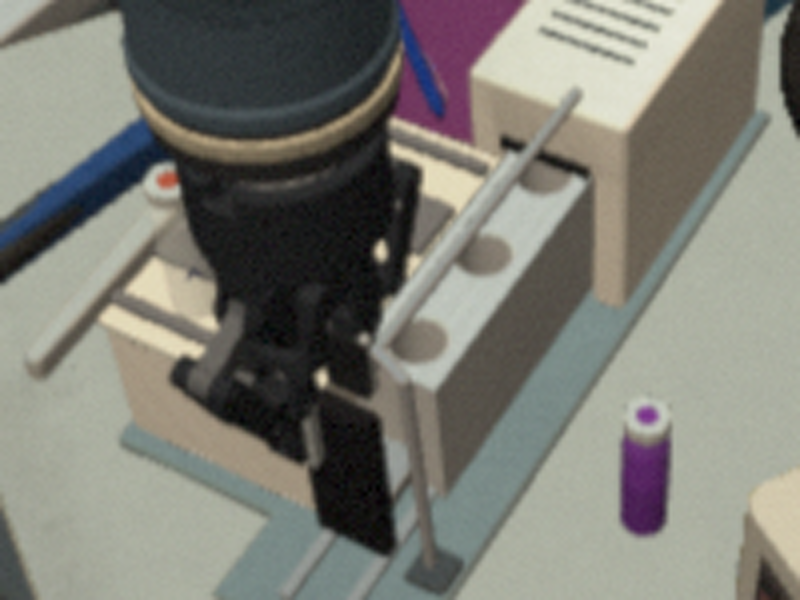

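The fingers straddle the panel: its top is at ~(345,400), the left finger is in the gap at (350,365), and the block hasn't moved. Now close and pull.

Emit:
{"method": "apply_moves", "body": {"motion": [[0,0,0,0,0,0],[0,0,0,0,0,0],[0,0,0,0,0,0],[0,0,0,0,0,0],[0,0.01,0,0,0,0],[0,0.025,0,0,0,0],[0,0.04,0,0,0,0],[0,0.055,0,0,0,0],[0,0.07,0,0,0,0],[0,0.08,0,0,0,0]], "fingers": -1, "newtons": 30}}

```text
clock: 3.15
position: [0.5323, -0.3246, 0.1134]
tool_rot: [180.0, -0.1, 3.4]
ft_force: [-3.5, 1.8, 8.7]
grip_width: 0.112
grip_force: 32.7
```

```bash
python3 st.py
```

```text
t 3.15 heater TCP mm [  -4.84 -105.18  113.38] rot [ 1.7996e+02 -7.0000e-02  3.3600e+00] F [-3.49  1.77  8.69] w 9.5 gf 32.7
```

Emit:
{"method": "apply_moves", "body": {"motion": [[0,0.003,0,0,0,0],[0,0.006,0,0,0,0],[0,0.009,0,0,0,0],[0,0.012,0,0,0,0],[0,0.014,0,0,0,0],[0,0.016,0,0,0,0],[0,0.018,0,0,0,0],[0,0.02,0,0,0,0],[0,0.022,0,0,0,0],[0,0.022,0,0,0,0]]}}

```text
clock: 4.15
position: [0.5327, -0.331, 0.1134]
tool_rot: [180.0, -0.1, 3.4]
ft_force: [-2.9, 2.1, 7.5]
grip_width: 0.109
grip_force: 32.5
```

```bash
python3 st.py
```

```text
t 4.15 heater TCP mm [  -4.76 -111.6   113.38] rot [ 1.7996e+02 -8.0000e-02  3.3600e+00] F [-2.94  2.09  7.5 ] w 9.2 gf 32.5
```

Emit:
{"method": "apply_moves", "body": {"motion": [[0,0.002,-0.005,0,0,0],[0,0.004,-0.01,0,0,0],[0,0.006,-0.01,0,0,0],[0,0.008,-0.01,0,0,0],[0,0.01,-0.01,0,0,0],[0,0.012,-0.01,0,0,0],[0,0.014,-0.01,0,0,0],[0,0.016,-0.01,0,0,0],[0,0.018,-0.01,0,0,0],[0,0.02,-0.01,0,0,0]]}}

```text
clock: 5.15
position: [0.5327, -0.3323, 0.1135]
tool_rot: [-179.5, 0.0, 3.5]
ft_force: [6.3, 31.9, -10.9]
grip_width: 0.106
grip_force: 32.7
```

```bash
python3 st.py
```

```text
t 5.15 heater TCP mm [  -4.93 -112.93  113.52] rot [-1.7949e+02  4.0000e-02  3.5100e+00] F [  6.34  31.91 -10.86] w 9.0 gf 32.7
```

The stop is reached (32 N on y). I'll relax, open and lift.

Emit:
{"method": "apply_moves", "body": {"motion": [[0,-0.007,0,0,0,0],[0,-0.014,0,0,0,0],[0,-0.014,0,0,0,0],[0,-0.014,0,0,0,0],[0,-0.014,0,0,0,0],[0,-0.014,0,0,0,0],[0,-0.014,0,0,0,0],[0,-0.014,0,0,0,0],[0,-0.014,0,0,0,0],[0,-0.014,0,0,0,0]]}}

```text
clock: 6.15
position: [0.5327, -0.3315, 0.1137]
tool_rot: [-179.9, 0.0, 3.4]
ft_force: [9.0, 2.6, -22.4]
grip_width: 0.104
grip_force: 30.8
```

```bash
python3 st.py
```

```text
t 6.15 heater TCP mm [  -4.89 -112.15  113.65] rot [-1.7985e+02  3.0000e-02  3.4000e+00] F [  9.05   2.65 -22.37] w 8.8 gf 30.8
```

Emit:
{"method": "apply_moves", "body": {"motion": [[0,0,0,0,0,0],[0,0,0,0,0,0],[0,0,0,0,0,0],[0,0,-0.04,0,0,0],[0,0,-0.1,0,0,0],[0,0,-0.16,0,0,0],[0,0,-0.22,0,0,0],[0,0,-0.28,0,0,0],[0,0,-0.29,0,0,0],[0,0,-0.29,0,0,0]], "fingers": -0.3}}

```text
clock: 7.15
position: [0.5328, -0.3329, 0.203]
tool_rot: [179.9, -0.1, 3.3]
ft_force: [0.7, 0.4, -0.1]
grip_width: 0.351
grip_force: 0.0
```

```bash
python3 st.py
```

```text
t 7.15 heater TCP mm [  -4.8  -113.5   203.04] rot [ 1.7994e+02 -8.0000e-02  3.3400e+00] F [ 0.74  0.39 -0.11] w 29.8 gf 0.0
```

Emit:
{"method": "apply_moves", "body": {"motion": [[-0.08,-0.076,0,0,0,0],[-0.16,-0.152,0,0,0,0],[-0.24,-0.228,0,0,0,0],[-0.32,-0.303,0,0,0,0],[-0.4,-0.378,0,0,0,0],[-0.4,-0.378,0,0,0,0],[-0.4,-0.378,0.08,0,0,0],[-0.4,-0.378,0.16,0,0,0],[-0.4,-0.378,0.24,0,0,0],[-0.4,-0.378,0.277,0,0,0]], "fingers": -1}}

```text
clock: 8.15
position: [0.4051, -0.2259, 0.1167]
tool_rot: [-179.9, 0.1, 3.3]
ft_force: [0.1, -0.2, 0.4]
grip_width: 0.006
grip_force: 0.0
```

```bash
python3 st.py;  python3 pic.py top p6 225 165 365 270
```

```text
t 8.15 heater TCP mm [-126.07    0.7   116.74] rot [-1.7991e+02  1.4000e-01  3.3400e+00] F [ 0.11 -0.17  0.41] w 0.5 gf 0.0
```

View pics/p6.png

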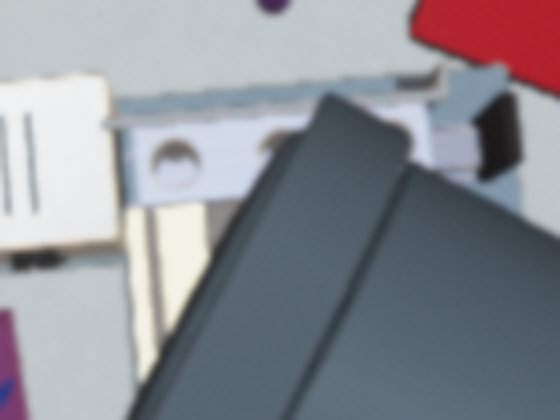

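The block is out: well 1 is at crop ~(175,165), lane 1's end at ~(183,206), and the panel at ~(498,138). I'll check the alignment numerically.

```bash
python3 - <<'E'
from fit2 import *
a=s.copy();b=s[11:13]
for q in (.152,.155,.158):
    a[3]=q;P=pts(a[:11])
    print(q,*[np.round(((proj("top",P[k])+b)-[225,165])*4,1) for k in("w1","e1")])
import cv2
im=cv2.imread("pics/p6.png")
g=cv2.cvtColor(im,cv2.COLOR_BGR2GRAY)
for y in (150,156,162): print(y,g[y,140:215:3].tolist())
for y in (212,220): print(y,g[y,130:230:3].tolist())
E
```

```text
[ 0.531  -0.2193  0.0583  0.1291 -0.0966 -0.0864 -0.0957  0.047   0.079
  0.079  -0.081   0.2255  1.8405  1.2988  0.1112] yaw 3.3419857712989844
('top', 'e0') [-0.13  0.28]
('top', 'e1') [ 0.21 -0.06]
('top', 'e3') [-0.51 -0.12]
('top', 'n0') [-0.36 -0.09]
('top', 'w3') [-0.2   0.78]
('top', 'w2') [ 0.43 -0.1 ]
('top', 'hr') [-0.31 -1.47]
('top', 'v1') [0.35 0.01]
('top', 'v2') [-0.07  0.04]
('top', 'v3') [ 0.03 -0.11]
('scene', 'e0') [0.6  0.28]
('scene', 'e1') [-0.06  0.95]
('scene', 'e3') [ 0.62 -0.16]
('scene', 'w3') [-0.76 -0.03]
('scene', 'w2') [-0.16 -0.28]
('scene', 'w1') [-0.09 -0.87]
('scene', 'v3') [-0.17  0.11]
('scene', 'v2') [-0.05  0.22]
('scene', 'v1') [-0.09  0.4 ]
('scene', 'pt') [-0.06 -1.  ]
('top', 'pt') [ 0.56 -0.06]
panel over [ 0.53168311 -0.30033122  0.245     ] [ 1.5088 -0.301   0.1167] rz 0.052033412381672306
0.152 [166.2 162.6] [180.8 202.7]
0.155 [172.  162.2] [180.8 202.7]
0.158 [177.7 161.7] [180.8 202.7]
150 [217, 219, 216, 210, 195, 171, 147, 131, 116, 108, 105, 104, 104, 104, 106, 109, 116, 133, 157, 181, 201, 212, 215, 216, 215]
156 [214, 216, 211, 200, 176, 150, 132, 129, 126, 123, 119, 117, 117, 125, 134, 139, 135, 131, 137, 156, 184, 205, 214, 216, 216]
162 [213, 215, 209, 197, 172, 153, 154, 168, 179, 183, 178, 174, 173, 177, 184, 192, 190, 178, 165, 164, 181, 203, 214, 217, 217]
212 [222, 231, 234, 229, 211, 180, 156, 159, 184, 213, 231, 237, 238, 238, 239, 240, 240, 240, 241, 241, 241, 241, 241, 237, 219, 183, 151, 137, 140, 140, 141, 140, 136, 128]
220 [235, 240, 242, 237, 219, 184, 154, 149, 171, 199, 225, 239, 241, 241, 241, 241, 241, 241, 241, 241, 241, 241, 241, 237, 220, 186, 155, 140, 139, 139, 139, 133, 118, 97]
```

The alignment is within about 0.5 mm. Now push the middle vial.

Emit:
{"method": "apply_moves", "body": {"motion": [[0.02,0.002,-0.011,0,0,0],[0.04,0.002,-0.011,0,0,0],[0.06,0.002,-0.011,0,0,0],[0.08,0.002,-0.011,0,0,0],[0.1,0.002,-0.011,0,0,0],[0.12,0.002,-0.011,0,0,0],[0.14,0.002,-0.011,0,0,0],[0.16,0.002,-0.011,0,0,0],[0.18,0.002,-0.011,0,0,0],[0.2,0.002,-0.011,0,0,0]]}}

```text
clock: 9.2
position: [0.4665, -0.2235, 0.1223]
tool_rot: [-180.0, -0.0, 3.3]
ft_force: [0.6, -0.1, 0.7]
grip_width: -0.001
grip_force: 0.1
```

Emit:
{"method": "apply_moves", "body": {"motion": [[0.017,0,0,0,0,0],[0.034,0,0,0,0,0],[0.051,0,0,0,0,0],[0.066,0,0,0,0,0],[0.08,0,0,0,0,0],[0.092,0,0,0,0,0],[0.104,0,0,0,0,0],[0.114,0,0,0,0,0],[0.122,0,0,0,0,0],[0.13,0,0,0,0,0]]}}

```text
clock: 10.2
position: [0.5051, -0.2212, 0.1223]
tool_rot: [-180.0, 0.0, 3.3]
ft_force: [-0.4, 1.1, 0.4]
grip_width: -0.001
grip_force: 0.0
```

```bash
python3 st.py;  python3 pic.py scene p7 140 165 340 315
```

```text
t 10.2 heater TCP mm [-25.96  -0.39 122.3 ] rot [-180.      0.      3.35] F [-0.4   1.08  0.41] w -0.1 gf 0.0
```

View pics/p7.png

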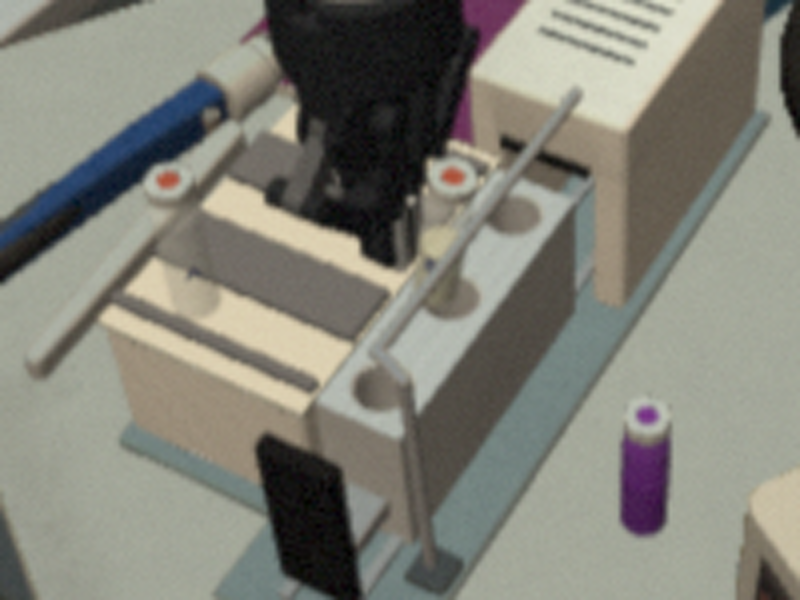

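The vial (cap (452,178), foot (443,300)) is upright at the well's near edge and hasn't dropped yet. I'll push a few mm more.

Emit:
{"method": "apply_moves", "body": {"motion": [[0.002,0,0,0,0,0],[0.004,0,0,0,0,0],[0.006,0,0,0,0,0],[0.008,0,0,0,0,0],[0.01,0,0,0,0,0],[0.012,0,0,0,0,0],[0.014,0,0,0,0,0],[0.016,0,0,0,0,0],[0.016,0,0,0,0,0],[0.016,0,0,0,0,0]]}}

```text
clock: 11.25
position: [0.5095, -0.2209, 0.1222]
tool_rot: [-180.0, 0.0, 3.3]
ft_force: [-3.3, 0.2, 0.5]
grip_width: -0.003
grip_force: 0.2
```

```bash
python3 st.py; cat >cap.py <<'E'
import cv2,numpy as np
from rig import optics
im=optics.get_image("scene")["image"].astype(int)
m=((im[...,0]-im[...,1]>60)&(im[...,0]-im[...,2]>60)).astype(np.uint8)
m[:165]=0;m[315:]=0;m[:,:140]=0;m[:,340:]=0
n,_,st,c=cv2.connectedComponentsWithStats(m)
for i in range(1,n):
    if st[i,4]>5: print("red",st[i,4],np.round((c[i]-[140,165])*4))
E
python3 cap.py
```

```text
t 11.25 heater TCP mm [-21.59  -0.33 122.17] rot [-1.7999e+02  3.0000e-02  3.3500e+00] F [-3.25  0.17  0.47] w -0.2 gf 0.2
red 11 [448. 172.]
red 11 [165. 180.]
```

Emit:
{"method": "apply_moves", "body": {"motion": [[-0.003,0,0,0,0,0],[-0.006,0,0,0,0,0],[-0.009,0,0,0,0,0],[-0.009,0,0,0,0,0],[-0.009,0,0,0,0,0],[-0.009,0,0,0,0,0],[-0.009,0,0,0,0,0],[-0.009,0,0,0,0,0],[-0.009,0,0,0,0,0],[-0.009,0,0,0,0,0]]}}

```text
clock: 12.3
position: [0.5071, -0.2211, 0.1223]
tool_rot: [180.0, 0.0, 3.3]
ft_force: [-0.6, 0.4, 1.0]
grip_width: -0.002
grip_force: 0.0
```

```bash
python3 st.py; python3 cap.py; python3 pic.py scene p8 200 165 300 265
```

```text
t 12.3 heater TCP mm [-24.01  -0.41 122.29] rot [180.     0.     3.35] F [-0.6   0.42  0.98] w -0.2 gf 0.0
red 10 [166. 179.]
```

View pics/p8.png

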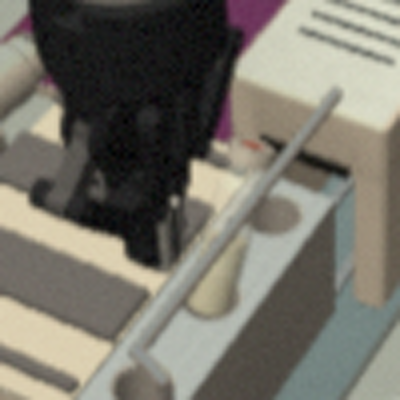

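After I backed off, the vial leans to +y along the rail: cap at (250,148), foot (213,300), foot partly in the well's mouth. I'll straddle it with open fingers and close gently to stand it up.

Emit:
{"method": "apply_moves", "body": {"motion": [[-0.004,0,0,0,0,0],[-0.008,0,0,0,0,0],[-0.008,0,0,0,0,0],[-0.008,0,0,0,0,0],[-0.008,0,0,0,0,0],[-0.008,0,0,0,0,0],[-0.008,0,0,0,0,0],[-0.008,0,0,0,0,0],[-0.008,0,0,0,0,0],[-0.008,0,0,0,0,0]], "fingers": 0.8, "newtons": 20}}

```text
clock: 13.4
position: [0.5047, -0.2213, 0.1223]
tool_rot: [180.0, -0.0, 3.3]
ft_force: [-0.0, 0.1, 0.2]
grip_width: 0.907
grip_force: 0.0
```

```bash
python3 st.py; python3 pic.py scene p9 200 165 300 265
```

```text
t 13.4 heater TCP mm [-26.39  -0.42 122.32] rot [180.    -0.     3.35] F [-0.05  0.07  0.21] w 77.1 gf 0.0
```

View pics/p9.png

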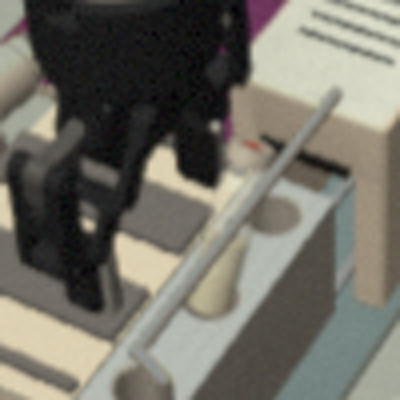

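```bash
python3 - <<'E' 2>&1 | tail -8
from fit2 import *
b=s[13:15]
print("==")
c,n=np.cos(s[2]),np.sin(s[2])
def pix(a,bb,z): return proj("scene",(s[0]+c*a-n*bb,s[1]+n*a+c*bb,z))+b
obs=np.array([200+248/4,165+150/4])
print("foot0",(pix(0,0,.0925)-[200,165])*4)
for x in(-.004,0.,.004):
    g=least_squares(lambda v:pix(x,v[0],v[1])-obs,[.02,.15]);print(x,np.round(g.x*1e3,1))
E
```

```text
('scene', 'pt') [-0.06 -1.  ]
('top', 'pt') [ 0.56 -0.06]
panel over [ 0.53168311 -0.30033122  0.245     ] [ 1.5088 -0.301   0.1167] rz 0.052033412381672306
==
foot0 [209.72030652 299.44023914]
-0.004 [ 43.9 145. ]
0.0 [ 37.7 152.5]
0.004 [ 31.6 160. ]
```

Cap centre is at y≈+38, z≈152 mm, so it leans ~28°. I'll open fully, offset the gripper to +y so the left finger passes beyond the cap, then sweep back.

Emit:
{"method": "apply_moves", "body": {"motion": [[0,-0.025,0,0,0,0],[0,-0.053,0,0,0,0],[0,-0.053,0,0,0,0],[0.01,-0.053,0,0,0,0],[0.025,-0.053,0,0,0,0],[0.04,-0.053,0,0,0,0],[0.055,-0.053,0,0,0,0],[0.07,-0.053,0,0,0,0],[0.078,-0.053,0,0,0,0],[0.078,-0.053,0,0,0,0]], "fingers": 1}}

```text
clock: 14.45
position: [0.5274, -0.204, 0.1222]
tool_rot: [-180.0, 0.0, 3.4]
ft_force: [0.5, 0.4, -0.6]
grip_width: 1.004
grip_force: 0.0
```

```bash
python3 st.py; python3 cap.py
```

```text
t 14.45 heater TCP mm [ -2.74  15.51 122.17] rot [-1.80e+02  1.00e-02  3.36e+00] F [ 0.53  0.37 -0.58] w 85.4 gf 0.0
red 8 [326.  70.]
red 11 [165. 180.]
```

Emit:
{"method": "apply_moves", "body": {"motion": [[0,0.015,0,0,0,0],[0,0.03,0,0,0,0],[0,0.045,0,0,0,0],[0,0.06,0,0,0,0],[0,0.075,0,0,0,0],[0,0.09,0,0,0,0],[0,0.105,0,0,0,0],[0,0.12,0,0,0,0],[0,0.13,0,0,0,0],[0,0.14,0,0,0,0]]}}

```text
clock: 15.5
position: [0.5296, -0.2462, 0.1223]
tool_rot: [-180.0, -0.0, 3.3]
ft_force: [0.2, 0.1, 0.4]
grip_width: 1.001
grip_force: 0.0
```

```bash
python3 st.py; python3 cap.py; cat >proj2.py <<'E'
from fit2 import *
E
cat > px.py <<'E'
import io,contextlib,sys
with contextlib.redirect_stdout(io.StringIO()):
    from fit2 import *
c,n=np.cos(s[2]),np.sin(s[2])
def pix(cam,a,b,z):
    o=s[11:13] if cam=="top" else s[13:15]
    return proj(cam,(s[0]+c*a-n*b,s[1]+n*a+c*b,z))+o
if __name__=="__main__":
    for nm,z in(("standing",.1717),("leaf",.1415),("home",.0945)):
        print(nm,*[np.round((pix("scene",0,y,z)-[140,165])*4) for y in(0,-.056)],*[np.round(pix("top",0,y,z),1) for y in(0,-.056)])
E
python3 px.py
```

```text
t 15.5 heater TCP mm [ -3.01 -26.75 122.3 ] rot [-180.     -0.      3.35] F [0.19 0.05 0.39] w 85.1 gf 0.0
red 10 [166. 179.]
red 10 [454. 223.]
standing [439. 175.] [364. 266.] [298.2 198.3] [327.8 195.9]
leaf [443. 225.] [370. 315.] [297.5 200.3] [325.9 198.1]
home [449. 297.] [380. 386.] [296.4 203.2] [323.3 201.1]
```

It dropped: the cap is at (454,223), matching the leaf-stop prediction (443,225). Lift clear, centre and shut the fingers to press.

Emit:
{"method": "apply_moves", "body": {"motion": [[0,0,-0.04,0,0,0],[0,0,-0.09,0,0,0],[0,0,-0.14,0,0,0],[0,0,-0.18,0,0,0],[0,-0.03,-0.18,0,0,0],[0,-0.06,-0.18,0,0,0],[0,-0.089,-0.18,0,0,0],[0,-0.089,-0.18,0,0,0],[0,-0.089,-0.18,0,0,0],[0,-0.089,-0.18,0,0,0]]}}

```text
clock: 16.55
position: [0.5279, -0.2193, 0.1761]
tool_rot: [-180.0, 0.0, 3.4]
ft_force: [-0.3, -1.1, 0.7]
grip_width: 1.0
grip_force: 0.0
```

Emit:
{"method": "apply_moves", "body": {"motion": [[0,0,0,0,0,0],[0,0,0,0,0,0],[0,0,0,0,0,0],[0,0,0,0,0,0],[0,0,0,0,0,0],[0,0,0,0,0,0],[0,0,0,0,0,0],[0,0,0.02,0,0,0],[0,0,0.04,0,0,0],[0,0,0.05,0,0,0]], "fingers": -1}}

```text
clock: 17.55
position: [0.5276, -0.2191, 0.1603]
tool_rot: [-180.0, 0.1, 3.3]
ft_force: [0.4, 0.2, -0.1]
grip_width: 0.008
grip_force: 0.0
```

```bash
python3 st.py; python3 cap.py
```

```text
t 17.55 heater TCP mm [ -3.36   0.38 160.3 ] rot [-1.7997e+02  5.0000e-02  3.3500e+00] F [ 0.43  0.17 -0.15] w 0.7 gf 0.0
red 8 [326.  70.]
red 10 [166. 179.]
red 7 [458. 219.]
```

Emit:
{"method": "apply_moves", "body": {"motion": [[0,0,0.012,0,0,0],[0,0,0.024,0,0,0],[0,0,0.036,0,0,0],[0,0,0.048,0,0,0],[0,0,0.06,0,0,0],[0,0,0.072,0,0,0],[0,0,0.084,0,0,0],[0,0,0.096,0,0,0],[0,0,0.108,0,0,0],[0,0,0.117,0,0,0]]}}

```text
clock: 18.6
position: [0.5279, -0.2192, 0.1258]
tool_rot: [-180.0, 0.0, 3.3]
ft_force: [-2.8, -1.0, 2.9]
grip_width: -0.003
grip_force: 1.3
```

Emit:
{"method": "apply_moves", "body": {"motion": [[0,0,0.007,0,0,0],[0,0,0.014,0,0,0],[0,0,0.021,0,0,0],[0,0,0.028,0,0,0],[0,0,0.035,0,0,0],[0,0,0.04,0,0,0],[0,0,0.044,0,0,0],[0,0,0.048,0,0,0],[0,0,0.051,0,0,0],[0,0,0.053,0,0,0]]}}

```text
clock: 19.6
position: [0.528, -0.2193, 0.1102]
tool_rot: [-180.0, 0.0, 3.3]
ft_force: [-2.8, -0.3, 1.6]
grip_width: -0.002
grip_force: 0.9
```

```bash
python3 st.py
```

```text
t 19.6 heater TCP mm [ -3.03   0.21 110.25] rot [-180.      0.      3.35] F [-2.82 -0.29  1.62] w -0.2 gf 0.9
```

Still descending at low force. A few more mm, then see the floor reaction.

Emit:
{"method": "apply_moves", "body": {"motion": [[0,0,0.002,0,0,0],[0,0,0.004,0,0,0],[0,0,0.006,0,0,0],[0,0,0.007,0,0,0],[0,0,0.008,0,0,0],[0,0,0.009,0,0,0],[0,0,0.01,0,0,0],[0,0,0.01,0,0,0],[0,0,0.01,0,0,0],[0,0,0.01,0,0,0]]}}

```text
clock: 20.6
position: [0.5283, -0.2195, 0.1079]
tool_rot: [180.0, -0.1, 3.3]
ft_force: [-3.0, -1.2, 9.3]
grip_width: 0.001
grip_force: 4.7
```

```bash
python3 st.py
```

```text
t 20.6 heater TCP mm [-2.7600e+00 -7.0000e-02  1.0794e+02] rot [ 1.7996e+02 -5.0000e-02  3.3400e+00] F [-3.04 -1.19  9.32] w 0.1 gf 4.7
```

Floor reached (9 N at tip z 94 mm). For the right vial I'll grip it and slide it along the lane, so it can't lean sideways.

Emit:
{"method": "apply_moves", "body": {"motion": [[0,0,-0.08,0,0,0],[0,0,-0.16,0,0,0],[0,0,-0.24,0,0,0],[0,0,-0.307,0,0,0],[-0.08,0.047,-0.307,0,0,0],[-0.16,0.094,-0.307,0,0,0],[-0.24,0.14,-0.307,0,0,0],[-0.325,0.187,-0.307,0,0,0],[-0.325,0.187,-0.307,0,0,0],[-0.325,0.187,-0.307,0,0,0]], "fingers": -1}}

```text
clock: 21.6
position: [0.4338, -0.2812, 0.1996]
tool_rot: [-180.0, -0.0, 3.3]
ft_force: [0.1, -0.3, -0.2]
grip_width: -0.002
grip_force: 0.0
```

Emit:
{"method": "apply_moves", "body": {"motion": [[0,0,0,0,0,0],[0,0,0,0,0,0],[0,0,0,0,0,0],[0,0,0,0,0,0],[0,0,0.05,0,0,0],[0,0,0.11,0,0,0],[0,0,0.17,0,0,0],[0,0,0.23,0,0,0],[0,0,0.262,0,0,0],[0,0,0.262,0,0,0]], "fingers": 0.3}}

```text
clock: 22.6
position: [0.4334, -0.2805, 0.1198]
tool_rot: [-179.9, 0.1, 3.4]
ft_force: [0.1, 0.0, 0.2]
grip_width: 0.648
grip_force: 0.0
```

```bash
python3 st.py; python3 cap.py
```

```text
t 22.6 heater TCP mm [-101.01  -55.41  119.8 ] rot [-1.7993e+02  9.0000e-02  3.3600e+00] F [0.1  0.02 0.24] w 55.0 gf 0.0
red 8 [326.  70.]
red 7 [168. 180.]
red 11 [447. 288.]
```

Emit:
{"method": "apply_moves", "body": {"motion": [[0,0,0,0,0,0],[0,0,0,0,0,0],[0,0,0,0,0,0],[0,0,0,0,0,0],[0,0,0,0,0,0],[0,0,0,0,0,0],[0,0,0,0,0,0],[0,0,0,0,0,0],[0,0,0,0,0,0],[0,0,0,0,0,0]], "fingers": -1, "newtons": 20}}

```text
clock: 23.65
position: [0.4343, -0.2808, 0.1215]
tool_rot: [-180.0, -0.1, 3.4]
ft_force: [-1.1, 4.3, 5.0]
grip_width: 0.25
grip_force: 18.1
```

```bash
python3 st.py; python3 cap.py
```

```text
t 23.65 heater TCP mm [-100.13  -55.72  121.53] rot [-1.7999e+02 -7.0000e-02  3.3600e+00] F [-1.11  4.31  4.96] w 21.3 gf 18.1
red 8 [326.  70.]
red 11 [447. 287.]
```

Emit:
{"method": "apply_moves", "body": {"motion": [[0,-0.003,-0.002,0,0,0],[0,-0.006,-0.003,0,0,0],[0.02,-0.006,-0.003,0,0,0],[0.04,-0.006,-0.003,0,0,0],[0.06,-0.006,-0.003,0,0,0],[0.08,-0.006,-0.003,0,0,0],[0.1,-0.006,-0.003,0,0,0],[0.12,-0.006,-0.003,0,0,0],[0.14,-0.006,-0.003,0,0,0],[0.14,-0.006,-0.003,0,0,0]]}}

```text
clock: 24.7
position: [0.4765, -0.2767, 0.1216]
tool_rot: [180.0, -0.0, 3.4]
ft_force: [0.2, 0.4, -0.1]
grip_width: 0.247
grip_force: 18.4
```

```bash
python3 st.py
```

```text
t 24.7 heater TCP mm [-57.79 -54.11 121.6 ] rot [ 1.80e+02 -1.00e-02  3.37e+00] F [ 0.21  0.44 -0.13] w 21.0 gf 18.4
```

Emit:
{"method": "apply_moves", "body": {"motion": [[0.02,0,0,0,0,0],[0.04,0,0,0,0,0],[0.06,0,0,0,0,0],[0.08,0,0,0,0,0],[0.1,0,0,0,0,0],[0.12,0,0,0,0,0],[0.14,0,0,0,0,0],[0.155,0,0,0,0,0],[0.16,0,0,0,0,0],[0.16,0,0,0,0,0]]}}

```text
clock: 25.7
position: [0.5238, -0.2739, 0.1216]
tool_rot: [-180.0, 0.0, 3.4]
ft_force: [-0.3, -0.1, -0.6]
grip_width: 0.247
grip_force: 18.4
```

```bash
python3 st.py; python3 cap.py
```

```text
t 25.7 heater TCP mm [-10.39 -54.05 121.63] rot [-1.80e+02  1.00e-02  3.36e+00] F [-0.31 -0.12 -0.62] w 21.0 gf 18.4
red 12 [447. 288.]
```

Emit:
{"method": "apply_moves", "body": {"motion": [[0.003,0,0,0,0,0],[0.006,0,0,0,0,0],[0.009,0,0,0,0,0],[0.012,0,0,0,0,0],[0.014,0,0,0,0,0],[0.014,0,0,0,0,0],[0.014,0,0,0,0,0],[0.014,0,0,0,0,0],[0.014,0,0,0,0,0],[0.014,0,0,0,0,0]]}}

```text
clock: 26.75
position: [0.5278, -0.2737, 0.1217]
tool_rot: [180.0, -0.0, 3.3]
ft_force: [0.4, 0.5, -0.4]
grip_width: 0.245
grip_force: 18.4
```

```bash
python3 st.py; python3 cap.py
```

```text
t 26.75 heater TCP mm [ -6.32 -54.11 121.74] rot [180.    -0.     3.34] F [ 0.43  0.53 -0.4 ] w 20.8 gf 18.4
red 12 [447. 288.]
```

Emit:
{"method": "apply_moves", "body": {"motion": [[0.002,0,0,0,0,0],[0.003,0,0,0,0,0],[0.005,0,0,0,0,0],[0.006,0,0,0,0,0],[0.007,0,0,0,0,0],[0.007,0,0,0,0,0],[0.007,0,0,0,0,0],[0.007,0,0,0,0,0],[0.007,0,0,0,0,0],[0.007,0,0,0,0,0]]}}

```text
clock: 27.8
position: [0.5299, -0.2736, 0.1217]
tool_rot: [-180.0, 0.0, 3.3]
ft_force: [-0.5, -0.2, -0.4]
grip_width: 0.245
grip_force: 18.4
```

```bash
python3 st.py
```

```text
t 27.8 heater TCP mm [ -4.23 -54.1  121.71] rot [-180.      0.      3.35] F [-0.47 -0.22 -0.37] w 20.9 gf 18.4
```

Emit:
{"method": "apply_moves", "body": {"motion": [[0.001,0,0,0,0,0],[0.002,0,0,0,0,0],[0.003,0,0,0,0,0],[0.004,0,0,0,0,0],[0.005,0,0,0,0,0],[0.006,0,0,0,0,0],[0.006,0,0,0,0,0],[0.006,0,0,0,0,0],[0.006,0,0,0,0,0],[0.006,0,0,0,0,0]]}}

```text
clock: 28.8
position: [0.5317, -0.2734, 0.1217]
tool_rot: [-180.0, -0.0, 3.3]
ft_force: [-0.1, 0.1, -0.5]
grip_width: 0.243
grip_force: 18.4
```

```bash
python3 st.py; python3 - <<'E'
import cv2
from rig import optics
a=optics.get_image("scene")["image"][165:315,140:340,::-1]
cv2.imwrite("pics/last.png",cv2.resize(a,None,fx=4,fy=4,interpolation=cv2.INTER_CUBIC))
E
```

```text
t 28.8 heater TCP mm [ -2.41 -54.08 121.71] rot [-180.     -0.      3.35] F [-0.13  0.15 -0.51] w 20.7 gf 18.4
```

Emit:
{"method": "apply_moves", "body": {"motion": [[0.001,0,0,0,0,0],[0.002,0,0,0,0,0],[0.003,0,0,0,0,0],[0.004,0,0,0,0,0],[0.005,0,0,0,0,0],[0.005,0,0,0,0,0],[0.005,0,0,0,0,0],[0.005,0,0,0,0,0],[0.005,0,0,0,0,0],[0.005,0,0,0,0,0]]}}

```text
clock: 29.85
position: [0.5324, -0.2734, 0.1215]
tool_rot: [-180.0, 0.1, 3.3]
ft_force: [-8.3, -0.5, 2.5]
grip_width: 0.242
grip_force: 18.5
```

```bash
python3 st.py; python3 - <<'E'
import cv2
from rig import optics
a=optics.get_image("scene")["image"][165:290,160:300,::-1]
cv2.imwrite("pics/last.png",cv2.resize(a,None,fx=5,fy=4.8,interpolation=cv2.INTER_CUBIC))
E
```

```text
t 29.85 heater TCP mm [ -1.72 -54.09 121.54] rot [-1.7999e+02  9.0000e-02  3.3300e+00] F [-8.3  -0.45  2.47] w 20.6 gf 18.5
```

View pics/last.png

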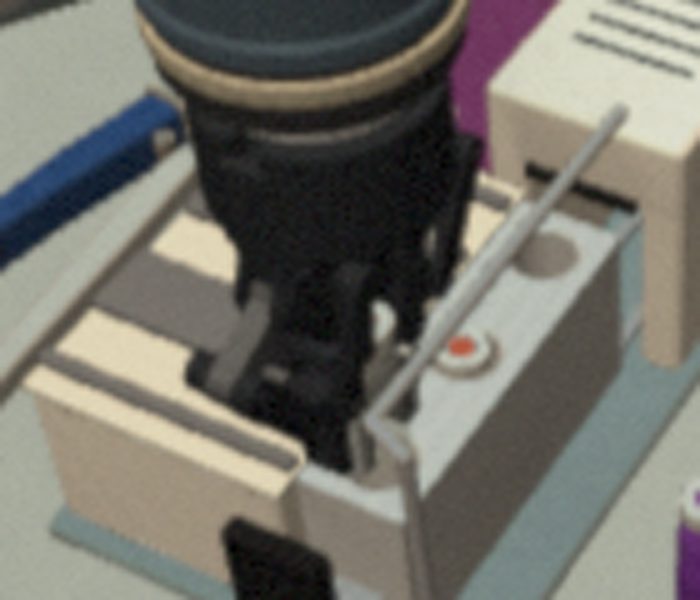

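v2's cap sits flush in well 2 (460,347), and v3 is gripped upright over well 3, touching the rail (8 N). Back off ~1.7 mm from contact and open slightly.

Emit:
{"method": "apply_moves", "body": {"motion": [[-0.003,0,0,0,0,0],[-0.006,0,0,0,0,0],[-0.0095,0,0,0,0,0],[-0.0095,0,0,0,0,0],[-0.0095,0,0,0,0,0],[-0.0095,0,0,0,0,0],[-0.0095,0,0,0,0,0],[-0.0095,0,0,0,0,0],[-0.0095,0,0,0,0,0],[-0.0095,0,0,0,0,0]]}}

```text
clock: 30.9
position: [0.5304, -0.2735, 0.1217]
tool_rot: [-180.0, 0.0, 3.3]
ft_force: [0.1, -0.5, -1.1]
grip_width: 0.245
grip_force: 18.4
```

Emit:
{"method": "apply_moves", "body": {"motion": [[0,0,0,0,0,0],[0,0,0,0,0,0],[0,0,0,0,0,0],[0,0,0,0,0,0],[0,0,0,0,0,0],[0,0,0,0,0,0],[0,0,0,0,0,0],[0,0,0,0,0,0],[0,0,0,0,0,0],[0,0,0,0,0,0]], "fingers": -0.38}}

```text
clock: 31.9
position: [0.5304, -0.2735, 0.1217]
tool_rot: [-180.0, 0.0, 3.4]
ft_force: [0.6, 1.7, 0.6]
grip_width: 0.309
grip_force: 0.0
```

```bash
python3 st.py; python3 cap.py; python3 - <<'E'
import cv2,numpy as np
from rig import optics
a=cv2.imread("pics/last.png"); b=optics.get_image("scene")["image"][165:290,160:300,::-1]
b=cv2.resize(b,None,fx=5,fy=4.8,interpolation=cv2.INTER_CUBIC)
d=np.abs(a.astype(int)-b).sum(2)>90
ys,xs=np.nonzero(d);print(d.sum(),np.percentile(xs,[5,50,95]),np.percentile(ys,[5,50,95]))
for (x,y) in((378,320),(385,345),(385,375),(375,400),(380,465),(345,465)): print((x,y),a[y,x],b[y,x])
E
```

```text
t 31.9 heater TCP mm [ -3.76 -54.07 121.69] rot [-180.      0.      3.35] F [0.58 1.67 0.65] w 26.3 gf 0.0
red 12 [447. 288.]
17380 [175. 353. 462.] [ 28. 288. 457.]
(378, 320) [140 153 159] [169 182 179]
(385, 345) [82 92 98] [71 81 84]
(385, 375) [68 76 77] [57 64 67]
(375, 400) [ 96 105 106] [ 97 106 106]
(380, 465) [106 120 123] [110 123 129]
(345, 465) [14 15 13] [80 86 90]
```

```bash
cat >asc.py <<'E'
import numpy as np,sys
from rig import optics
x0,x1,y0,y1=map(int,sys.argv[1:5])
im=optics.get_image("scene")["image"][y0:y1,x0:x1].astype(int)
g=im.mean(2).astype(int);s=(im[...,0]-im[...,2])
print("cols",x0,x1)
for i,(a,b) in enumerate(zip(g,s)): print(y0+i,' '.join(f"{v:3d}{'*' if w>60 else '+' if w>25 else ' '}" for v,w in zip(a,b)))
E
python3 asc.py 222 248 216 268
```

```text
cols 222 248
216  26   22   30   24   23   21   22   27   19   20   26   20   21   20   24   17   22   19   18   23    4   27   59   81   42   30 
217  22   29   21   24   22   27   20   19   13   15   22   26   13   16   21   25   24   20   23   15   19   20   35   51   42   36 
218  27   17   18   23   14   25   27   25   20   16   16   14   24   14   18   21   26   19   14   14   20   18   22   39   34   32 
219  20   11   23   16   28   26   34   35   35   31   21   24    9   15   18   16   21   20   20   17   22   18   22   33   33   28 
220  16   21   14   22   36   40   47   38   39   41   31   21   22   13   16   25   23   20   21   14   21   19   15   27   30   30 
221  13   18   16   24   33   44   46   48   42   41   25   14   17   20   15   18   17   19   22   21   15   19    9   29   35   31 
222  14   17   14   20   42   41   43   43   44   34   16   18   15   18   13   18   25   26   22   18   21   26   18   20   24   24 
223  14   15   17   29   34   38   37   40   42   24   20   15    8   12   23   17   21   28   16   20   17   24   10   24   27   23 
224  21   14   
[... 5179 characters left out ...]
   92  134  179  182  189  181 
263 144  111   70   50   36   42   68  103   98   78   96  111  118  119  120  120  112  105  101   93   95  134  181  186  182  169 
264 176  165  149  134   95   93  107  110  105   95  106  116  118  119  121  119  119  109   98   95   94  130  182  183  174  148 
265 173  181  181  177  156  153  156  148  137  117  112  117  117  121  118  120  121  117  101   96   88  118  177  176  147  108 
266 148  163  175  181  181  182  181  177  172  158  140  132  122  125  127  135  142  142  113   96   88  109  172  156  110   80 
267 126  133  149  158  169  180  182  185  184  180  170  167  158  162  163  168  169  164  128  102   89  103  152  123   87   76
```

v3 still stands (cap at pixel ~(234,230)), so it's hung on the rim. I'll nudge it between the loose pads toward +y, the way v2's well turned out to lie.

Emit:
{"method": "apply_moves", "body": {"motion": [[0,-0.003,0,0,0,0],[0,-0.006,0,0,0,0],[0,-0.008,0,0,0,0],[0,-0.01,0,0,0,0],[0,-0.012,0,0,0,0],[0,-0.013,0,0,0,0],[0,-0.01,0,0,0,0],[0,-0.006,0,0,0,0],[0,-0.003,0,0,0,0],[0,0,0,0,0,0]]}}

```text
clock: 33.05
position: [0.5305, -0.2737, 0.1218]
tool_rot: [180.0, -0.0, 3.3]
ft_force: [0.1, -0.1, 1.4]
grip_width: 0.31
grip_force: 0.0
```

```bash
python3 st.py; python3 asc.py 231 242 224 254
```

```text
t 33.05 heater TCP mm [ -3.71 -54.23 121.8 ] rot [ 1.80e+02 -1.00e-02  3.34e+00] F [ 0.11 -0.09  1.4 ] w 26.3 gf 0.0
cols 231 242
224  22   17   16   15   14   17   22   34   28   14   18 
225  17   12   22   19   23   25   17   27   22   21   22 
226  18   25   30   56   76   63   34   25   17   20   19 
227  23   32   79  138  152  140   89   33   27   19   23 
228  15   40   95  158  183  176  141   59   21   21   14 
229  17   40   84+ 143+ 184  181  165   82   26   22   22 
230  19   37+  82* 137* 178  188  165   81   33   12   16 
231  18   37   87+ 143+ 181  183  152   76   30   13   19 
232  25   52  111  165  180  167  127   63   24   22   26 
233  27   54  122  177  173  132   92   62   32   34   24 
234  17   52  115  155  135  103   81   55   48   78   58 
235  21   41   85  120  108   92   78   64   92  135  122 
236  22   30   69  101   98   84   74   75  101  142  127 
237  25   27   59   97   94   77   73   69   73   95   91 
238  17   22   56   85   87   80   76   69   43   44   62 
239  27   48   73   83   82   78   74   64   40   36   68 
240  38   76   90   85   82   76   71   63   49   46   96 
241  65   86   87   83   80   76   68   54   58   85  128 
242  80   87   80   80   80   72   61   64   85  127  145 
243  79   84   81   76   72   69   64   87  130  148  143 
244  75   78   78   72   65   63   78  117  148  147  127 
245  76   74   76   77   71   71  105  137  145  131  105 
246  91   81   72   69   73   92  132  147  137  112   71 
247 122  103   83   73   88  127  148  142  118   76   44 
248 129  137  120  100  115  147  145  122   86   47   29 
249 117  159  150  135  140  145  130  102   66   43   45 
250 112  160  155  150  147  137  112   95   72   60   76 
251  91  154  150  150  141  123  115  129  118  110  131 
252  84  140  150  153  147  134  137  144  145  145  172 
253  69  114  141  149  153  147  147  150  150  155  183
```

Vision puts the vial ~1.6 mm short in x, so the rail contact was probably the finger. Regrip with the vial further forward in the pads, then probe +x.

Emit:
{"method": "apply_moves", "body": {"motion": [[-0.007,-0.001,0,0,0,0],[-0.014,-0.002,0,0,0,0],[-0.014,-0.002,0,0,0,0],[-0.014,-0.002,0,0,0,0],[-0.014,-0.002,0,0,0,0],[-0.014,-0.002,0,0,0,0],[-0.014,-0.002,0,0,0,0],[-0.014,-0.002,0,0,0,0],[-0.014,-0.002,0,0,0,0],[-0.014,-0.002,0,0,0,0]]}}

```text
clock: 34.1
position: [0.5262, -0.2732, 0.1217]
tool_rot: [180.0, 0.0, 3.3]
ft_force: [0.3, 0.6, 0.2]
grip_width: 0.311
grip_force: 0.0
```

Emit:
{"method": "apply_moves", "body": {"motion": [[0,0,0,0,0,0],[0,0,0,0,0,0],[0,0,0,0,0,0],[0.002,0,0,0,0,0],[0.004,0,0,0,0,0],[0.006,0,0,0,0,0],[0.007,0,0,0,0,0],[0.008,0,0,0,0,0],[0.008,0,0,0,0,0],[0.008,0,0,0,0,0]], "fingers": -1}}

```text
clock: 35.1
position: [0.5285, -0.2731, 0.1218]
tool_rot: [180.0, 0.0, 3.3]
ft_force: [-2.7, -0.4, 3.6]
grip_width: 0.248
grip_force: 20.7
```

```bash
python3 st.py; python3 asc.py 229 242 224 240
```

```text
t 35.1 heater TCP mm [ -5.67 -53.53 121.76] rot [1.80e+02 1.00e-02 3.34e+00] F [-2.67 -0.39  3.57] w 21.1 gf 20.7
cols 229 242
224  28   13   14   15   16   19   16   29   28   25   24   15   20 
225  25   17   19   18   18   25   16   30   24   22   24   16   12 
226  24   16   21   32   60   59   50   34   25   24   26   19   20 
227  22   16   27   75  139  142  130  103   53   33   22   23   15 
228  26   16   29   88  164  174  176  162  136   65   23   21   21 
229  16    9   28   74  138+ 162+ 183  186  175  121   41   19   17 
230  17   14   21   52+  98* 134* 171+ 185  183  155   60   16   26 
231  18   28   23   40+  90* 115* 149+ 182  182  158   67   30   30 
232  17   22   29   46+  90* 120* 156+ 181  180  144   61   22   35 
233  12   20   26   56+ 105+ 131+ 175  179  164  117   49   23   38 
234  15   13   25   59  120  160  182  175  139   87   52   36   58 
235  16   19   26   57  123  176  172  144  110   86   86   75   90 
236  14   25   23   49  103  143  133  104   93  107  126   96  112 
237  26   15   21   49   93  115  111   96   91  109  117   86  104 
238  21   17   37   67  105  106  102   91   84   89   91   73   94 
239  20   29   56   87  101   95   89   85   75   77   79   69   83
```

Emit:
{"method": "apply_moves", "body": {"motion": [[-0.002,0,0.002,0,0,0],[-0.004,0,0.003,0,0,0],[-0.006,0,0.003,0,0,0],[-0.006,-0.002,0.003,0,0,0],[-0.006,-0.004,0.003,0,0,0],[-0.006,0,0.003,0,0,0],[-0.006,0.003,0.003,0,0,0],[-0.006,0.003,0.003,0,0,0],[-0.006,0,0.003,0,0,0],[-0.006,0,0.003,0,0,0]]}}

```text
clock: 36.15
position: [0.5267, -0.2732, 0.1207]
tool_rot: [180.0, 0.0, 3.3]
ft_force: [-0.9, 0.1, -0.2]
grip_width: 0.241
grip_force: 20.5
```

```bash
python3 st.py
```

```text
t 36.15 heater TCP mm [ -7.44 -53.53 120.72] rot [1.7999e+02 1.0000e-02 3.3400e+00] F [-0.91  0.1  -0.19] w 20.5 gf 20.5
```

Emit:
{"method": "apply_moves", "body": {"motion": [[0,0,0,0,0,0],[0,0,0,0,0,0],[0,0,0,0,0,0],[0,0,0,0,0,0],[0,0,0,0,0,0],[0,0,0,0,0,0],[0,0,0,0,0,0],[0,0,0,0,0,0],[0,0,0,0,0,0],[0,0,0,0,0,0]], "fingers": -0.39}}

```text
clock: 37.15
position: [0.5268, -0.2731, 0.1208]
tool_rot: [180.0, -0.0, 3.3]
ft_force: [-0.4, -0.8, 0.4]
grip_width: 0.309
grip_force: 0.0
```

```bash
python3 st.py; python3 asc.py 226 246 224 252
```

```text
t 37.15 heater TCP mm [ -7.37 -53.51 120.83] rot [180.    -0.     3.35] F [-0.4  -0.82  0.37] w 26.2 gf 0.0
cols 226 246
224  34   34   31   18   18   14   19   20   20   29   30   26   29   19   17   12   25   48   79   72 
225  25   29   20   14   13   14   20   19   27   15   22   23   21   21   14   19   32   69  104   97 
226  33   31   22   16    8   19   27   39   32   25   26   26   16   21   18   14   44   82  104   97 
227  30   34   33   13   15   28   42   48   42   28   24   28   27   18   17   20   42   74   92   94 
228  32   22   21   24    7   16   42   46   43   45   23   23   28   22   16   15   36   75  107  121 
229  25   30   24   18   17   28   38   41   38   33   30   26   19   20    8   29   51  106  164+ 161+
230  29   20   17   10   17   18   32   33   38   40   30   26   22   12   19   32   75  148+ 185+ 162 
231  28   23   23   17   23   16   25   26   34   33   27   21   20   22   26   39   88  155+ 170  167 
232  23   23   21   28   19   20   30   23   25   28   27   21   23   24   24   57  107  146  158  182 
233  23   23    9   17   17   22   32   30 
[... 1231 characters left out ...]
9  182  185  165+ 151+ 138* 140+ 151+ 153  149  136  117  138  177  185  186 
246  18   20   29   89  161  188  176  143* 121* 113* 126* 146  150  136  118  119  142  180  187  188 
247  18   22   34  100  174  191  178  127* 112* 113* 141+ 148  141  124  120  148  146  182  189  189 
248  18   29   36  100  179  191  182  143* 120* 129+ 147  144  129  127  156  162  149  183  188  187 
249  27   28   36   89  160  189  188  165+ 140+ 141  145  131  116  147  167  150  155  183  188  185 
250  24   30   48   70  128  182  185  170  150  148  135  116  128  164  160  125  159  185  187  185 
251  32   47   61   66  101  152  165  155  148  142  125  126  153  159  125  115  169  187  186  185
```

Dropped: the red cap is now at (234,247), at leaf-stop height. Lift, shut and press.

Emit:
{"method": "apply_moves", "body": {"motion": [[0,0,-0.03,0,0,0],[0,0,-0.07,0,0,0],[0,0,-0.11,0,0,0],[0,0,-0.15,0,0,0],[0.005,0,-0.17,0,0,0],[0.014,0.002,-0.17,0,0,0],[0.014,0.002,-0.17,0,0,0],[0.014,0.002,-0.17,0,0,0],[0.014,0.002,-0.17,0,0,0],[0.014,0.002,-0.17,0,0,0]]}}

```text
clock: 38.2
position: [0.5308, -0.2734, 0.1714]
tool_rot: [-180.0, 0.0, 3.3]
ft_force: [0.2, -0.2, -0.4]
grip_width: 0.302
grip_force: 0.0
```

Emit:
{"method": "apply_moves", "body": {"motion": [[0,0,0,0,0,0],[0,0,0,0,0,0],[0,0,0,0,0,0],[0,0,0,0,0,0],[0,0,0.015,0,0,0],[0,0,0.03,0,0,0],[0,0,0.045,0,0,0],[0,0,0.06,0,0,0],[0,0,0.072,0,0,0],[0,0,0.084,0,0,0]], "fingers": -1}}

```text
clock: 39.2
position: [0.5309, -0.2735, 0.1464]
tool_rot: [-180.0, 0.0, 3.3]
ft_force: [-3.4, 1.4, 6.3]
grip_width: 0.0
grip_force: 3.1
```

Emit:
{"method": "apply_moves", "body": {"motion": [[0,0,0.012,0,0,0],[0,0,0.024,0,0,0],[0,0,0.036,0,0,0],[0,0,0.048,0,0,0],[0,0,0.06,0,0,0],[0,0,0.072,0,0,0],[0,0,0.084,0,0,0],[0,0,0.096,0,0,0],[0,0,0.106,0,0,0],[0,0,0.115,0,0,0]]}}

```text
clock: 40.2
position: [0.531, -0.2735, 0.1118]
tool_rot: [-180.0, 0.0, 3.3]
ft_force: [-1.7, 0.3, 1.3]
grip_width: 0.002
grip_force: 0.9
```

```bash
python3 st.py
```

```text
t 40.2 heater TCP mm [ -3.16 -54.1  111.79] rot [-180.      0.      3.35] F [-1.74  0.31  1.35] w 0.2 gf 0.9
```

Emit:
{"method": "apply_moves", "body": {"motion": [[0,0,0.003,0,0,0],[0,0,0.006,0,0,0],[0,0,0.009,0,0,0],[0,0,0.011,0,0,0],[0,0,0.013,0,0,0],[0,0,0.014,0,0,0],[0,0,0.015,0,0,0],[0,0,0.016,0,0,0],[0,0,0.016,0,0,0],[0,0,0.016,0,0,0]]}}

```text
clock: 41.2
position: [0.5311, -0.2737, 0.108]
tool_rot: [180.0, -0.0, 3.3]
ft_force: [-4.6, 0.6, 10.8]
grip_width: 0.0
grip_force: 5.2
```

```bash
python3 st.py
```

```text
t 41.2 heater TCP mm [ -3.03 -54.29 107.98] rot [ 1.7997e+02 -4.0000e-02  3.3400e+00] F [-4.59  0.62 10.82] w 0.0 gf 5.2
```

Floor reached again (10.8 N, same height). Now go to the right of the panel.

Emit:
{"method": "apply_moves", "body": {"motion": [[0,0,-0.07,0,0,0],[0,0,-0.14,0,0,0],[0,0,-0.213,0,0,0],[0,0.1,-0.213,0,0,0],[0,0.2,-0.213,0,0,0],[0,0.3,-0.213,0,0,0],[0,0.3,-0.213,0,0,0],[0,0.3,-0.15,0,0,0],[0,0.3,-0.08,0,0,0],[0,0.3,-0.02,0,0,0]]}}

```text
clock: 42.2
position: [0.5362, -0.3628, 0.1123]
tool_rot: [-180.0, -0.0, 3.4]
ft_force: [-0.8, 0.2, -0.1]
grip_width: 0.001
grip_force: 0.0
```

```bash
python3 st.py; python3 cap.py; python3 px.py|tail -1
```

```text
t 42.2 heater TCP mm [  -3.12 -143.58  112.32] rot [-179.98   -0.      3.36] F [-0.84  0.18 -0.09] w 0.1 gf 0.0
red 8 [326.  70.]
red 11 [444. 291.]
red 13 [376. 381.]
home [449. 297.] [380. 386.] [296.4 203.2] [323.3 201.1]
```

Emit:
{"method": "apply_moves", "body": {"motion": [[-0.01,-0.01,0,0,0,0],[-0.01,-0.025,0,0,0,0],[-0.01,-0.045,0,0,0,0],[-0.01,-0.07,0,0,0,0],[-0.01,-0.095,0,0,0,0],[-0.01,-0.12,0,0,0,0],[-0.01,-0.145,0,0,0,0],[-0.01,-0.17,0,0,0,0],[-0.01,-0.195,0,0,0,0],[-0.01,-0.22,0,0,0,0]]}}

```text
clock: 43.25
position: [0.5293, -0.297, 0.1133]
tool_rot: [-180.0, 0.0, 3.3]
ft_force: [0.3, -2.8, 1.9]
grip_width: -0.0
grip_force: 1.4
```

```bash
python3 st.py; python3 cap.py
```

```text
t 43.25 heater TCP mm [ -6.2  -77.45 113.29] rot [-180.      0.      3.35] F [ 0.33 -2.76  1.87] w -0.0 gf 1.4
red 9 [505. 212.]
red 10 [442. 295.]
```

Emit:
{"method": "apply_moves", "body": {"motion": [[0,-0.02,0,0,0,0],[0,-0.04,0,0,0,0],[0,-0.06,0,0,0,0],[0,-0.08,0,0,0,0],[0,-0.1,0,0,0,0],[0,-0.12,0,0,0,0],[0,-0.14,0,0,0,0],[0,-0.16,0,0,0,0],[0,-0.18,0,0,0,0],[0,-0.2,0,0,0,0]]}}

```text
clock: 44.3
position: [0.5259, -0.2372, 0.1133]
tool_rot: [-180.0, 0.0, 3.4]
ft_force: [-2.3, -3.0, -0.9]
grip_width: 0.002
grip_force: 1.4
```

Emit:
{"method": "apply_moves", "body": {"motion": [[0,-0.015,0,0,0,0],[0,-0.03,0,0,0,0],[0,-0.045,0,0,0,0],[0,-0.06,0,0,0,0],[0,-0.075,0,0,0,0],[0,-0.09,0,0,0,0],[0,-0.1,0,0,0,0],[0,-0.11,0,0,0,0],[0,-0.12,0,0,0,0],[0,-0.125,0,0,0,0]]}}

```text
clock: 45.3
position: [0.5237, -0.2, 0.1133]
tool_rot: [-180.0, 0.0, 3.4]
ft_force: [-2.4, -3.3, -1.0]
grip_width: 0.0
grip_force: 1.3
```

```bash
python3 st.py; python3 cap.py
```

```text
t 45.3 heater TCP mm [ -6.16  19.68 113.3 ] rot [-180.      0.      3.35] F [-2.35 -3.25 -0.98] w 0.0 gf 1.3
red 8 [326.  70.]
```

Both are inside. Creep on to the home stop.

Emit:
{"method": "apply_moves", "body": {"motion": [[0,-0.004,0,0,0,0],[0,-0.008,0,0,0,0],[0,-0.012,0,0,0,0],[0,-0.016,0,0,0,0],[0,-0.02,0,0,0,0],[0,-0.023,0,0,0,0],[0,-0.026,0,0,0,0],[0,-0.029,0,0,0,0],[0,-0.032,0,0,0,0],[0,-0.035,0,0,0,0]]}}

```text
clock: 46.35
position: [0.5233, -0.1923, 0.1135]
tool_rot: [179.7, 0.0, 3.3]
ft_force: [-0.7, -27.6, -5.5]
grip_width: -0.002
grip_force: 13.6
```

```bash
python3 st.py
```

```text
t 46.35 heater TCP mm [ -6.15  27.37 113.53] rot [1.7969e+02 1.0000e-02 3.2600e+00] F [ -0.68 -27.61  -5.47] w -0.1 gf 13.6
```

Home stop met at the expected place (27.6 N). Back away and lift clear.

Emit:
{"method": "apply_moves", "body": {"motion": [[0,0.02,0,0,0,0],[0,0.05,0,0,0,0],[0,0.08,0,0,0,0],[0,0.1,0,0,0,0],[0,0.1,-0.1,0,0,0],[0,0.1,-0.2,0,0,0],[0,0.1,-0.3,0,0,0],[0,0.1,-0.4,0,0,0],[0,0.1,-0.4,0,0,0],[0,0.1,-0.4,0,0,0]]}}

```text
clock: 47.35
position: [0.5252, -0.2201, 0.2335]
tool_rot: [180.0, -0.1, 3.3]
ft_force: [0.4, -0.5, 0.5]
grip_width: -0.0
grip_force: 0.0
```

Emit:
{"method": "apply_moves", "body": {"motion": [[-0.1,0.15,0,0,0,0],[-0.2,0.3,0,0,0,0],[-0.3,0.45,0,0,0,0],[-0.35,0.6,0,0,0,0],[-0.35,0.7,0,0,0,0],[-0.35,0.8,0,0,0,0],[-0.35,0.8,0,0,0,0],[-0.35,0.8,0,0,0,0],[-0.35,0.8,0,0,0,0],[-0.35,0.8,0,0,0,0]]}}

```text
clock: 48.35
position: [0.4343, -0.4645, 0.2333]
tool_rot: [-180.0, 0.0, 3.4]
ft_force: [0.1, 0.2, -0.2]
grip_width: 0.001
grip_force: 0.0
```

```bash
python3 st.py; python3 cap.py; python3 - <<'E'
import numpy as np
from px import pix
from rig import optics
# panel location along y in the top view: darkest columns near predicted home
im=optics.get_image("top")["image"].astype(int)
for y in(.048,.045,.040,-.113): print(y,np.round(pix("top",0,y,.117),1))
u,v=np.round(pix("top",0,.045,.117)).astype(int)
for k in(-5,0,5): print(v+k,list(zip(range(u-14,u+15),im[v+k,u-14:u+15].mean(1).astype(int).tolist())))
E
```

```text
t 48.35 heater TCP mm [-110.87 -239.12  233.28] rot [-1.7998e+02  1.0000e-02  3.4100e+00] F [ 0.08  0.19 -0.16] w 0.1 gf 0.0
red 8 [326.  70.]
0.048 [273.2 203.7]
0.045 [274.7 203.6]
0.04 [277.1 203.4]
-0.113 [352.6 197.4]
199 [(261, 158), (262, 157), (263, 156), (264, 157), (265, 157), (266, 158), (267, 159), (268, 157), (269, 157), (270, 153), (271, 140), (272, 104), (273, 68), (274, 53), (275, 56), (276, 72), (277, 107), (278, 141), (279, 155), (280, 157), (281, 156), (282, 157), (283, 156), (284, 156), (285, 158), (286, 158), (287, 159), (288, 160), (289, 161)]
204 [(261, 173), (262, 177), (263, 178), (264, 175), (265, 171), (266, 168), (267, 168), (268, 168), (269, 171), (270, 172), (271, 169), (272, 147), (273, 97), (274, 60), (275, 54), (276, 65), (277, 100), (278, 139), (279, 154), (280, 155), (281, 155), (282, 155), (283, 155), (284, 154), (285, 152), (286, 151), (287, 153), (288, 153), (289, 154)]
209 [(261, 179), (262, 178), (263, 179), (264, 178), (265, 179), (266, 178), (267, 179), (268, 178), (269, 178), (270, 178), (271, 174), (272, 155), (273, 113), (274, 69), (275, 55), (276, 58), (277, 73), (278, 107), (279, 140), (280, 152), (281, 154), (282, 154), (283, 155), (284, 155), (285, 154), (286, 153), (287, 153), (288, 153), (289, 154)]
```

The panel's centre is at column ~275, which matches the predicted home position (274.7). The short vial's cap hasn't moved, at (326,70).

```bash
python3 -c "from rig import r; print(r.close_job())"
```

```text
the job is handed in; nothing more can be done
None
```

Both tall vials are pressed to the floor of their wells, the block is fully home, the short vial still stands on the shelf, and I handed the job in at about 48 s; no verdict was returned.

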